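# Hold the firmness tester on an excavated stick

## Robot

A 6-joint arm with a two-finger parallel gripper is mounted at the origin on the work surface. World frame = base frame: x ahead of the robot, y to its left, z up, the work surface at z = 0. Lengths are in m, angles in rad, forces in N, time in s.
With the tool pointing down it reaches from about 0.425 to 0.95 m from the base axis. Payload 3.5 kg.
Tool frame: the origin (TCP) lies at the very end of the fingers, on their centre line; the grasp point (between the pads) lies 19 mm behind it; z points along the fingers, y is the line along which they close (so a half turn about z gives the same grasp; the last joint's range is limited). The gripper opens to 85 mm and grips with 20 to 120 N. Pads are 22 mm wide; open, the fingers measure 114 mm over their backs; the gripper's body (76 mm by 85 mm) begins 54 mm behind the grasp point. The pads swing forward as they close: fully open they stand 13 mm farther back than shut.
Start: joints at [1.13, 0.286, 1.577, -0, 1.279, -0.15], TCP at [0.193, 0.647, 0.209] pointing down, gripper open.
Joint ranges: [-2.77, 2.77], [-0.9, 2.22], [0.21, 2.48], [-1.53, 4.67], [0.24, 2.81], [-2.84, 2.84]. Speed limits (rad/s): [2.79, 2.79, 3.14, 3.14, 3.14, 3.14].

## Interface

Orientations are given as a unit quaternion [x, y, z, w].
In Python, from plant import ctrl gives the robot as it stands.
- The arm moves only by the tool carry_out, never from a script. Its argument "deltas" is one flat list of numbers, 6 for each row, row after row: the shift along the tool's x, y, z in m, then the turn, a rotation vector about the tool's x, y, z in rad. A call has 1 to 5 rows; each row is the pose to reach, as a shift and turn from the pose commanded when the call began, along the tool's axes at that moment; what a row does not reach only later rows make up. A row lasts 1/8 s, in which the tool goes at most 62.5 mm and 10.7 degrees, less where a joint would pass 70% of its speed; a pose out of reach is approached as far as the arm can. A call with a gripper value outside its range is refused whole. "grip" is the opening in per cent of the stroke, from 0 (shut) to 100 (fully open), set as the call begins (left out, the last holds). The fingers move at their own pace and stop on an object; "grip_force" is the grip in N (left out, the last holds). Time passes only in rows, so rows that repeat a pose let the fingers close. It gives the time, the measured TCP pose, the force, the opening and the grip force at its end, in the units of the state.
- ctrl.get_state(): the state, without advancing time (a new reading comes with each control period).
- ctrl.read_camera(name): name is "scene" or "top" or "wrist"; returns (picture, depth): 480x640x3 uint8, red, green, blue; 480x640 float32, m along the optical axis (not along the pixel's ray), 0 where there is no reading.
- ctrl.camera_model(name): a dict with "intrinsics" (3x3 intrinsics, pixels), "extrinsics" (4x4, takes a point from world to camera coordinates); the wrist camera has in their place "hand_eye" (4x4, takes a point from camera to tool coordinates, whose origin is the TCP and whose axes are the flange's). Camera axes: x right, y down, z forward; pixel columns grow to the right and rows downward; lengths in m; the calibration is good to about 2 mm. The wrist camera is an equidistant fisheye: a pixel r from the principal point sees the ray r / f radians off the axis. A picture is of the moment at which its call begins: read the wrist's pose just before it. camera_model takes no time and is no camera call.
- ctrl.sign_off(): hands the job in; it is judged then, once.
Trained networks look in the newest picture that a camera, given by its name, has taken for a name from the list of things; names that differ only in an ending like _2 or _b are one class to them, and where a whole thing is asked for, a point or a joint stands for the part that bears it (a point fixed in the world has none). Each returns a list of dicts, best first, with "score" (0 to 1); they miss things now and then, are a little off and sometimes report something else, mostly with a low value. They report only what shows in the picture. A call takes as long as a camera call.
- ctrl.find_in(camera, query): "uv" ([column, row] in pixels, amid what is visible of it).
The state is a dict: "time": time; "qpos": joint angles; "dq": joint speeds; "joint_efforts": joint torques, N m; "eef_pos": TCP position; "tcp_rot": TCP orientation; "contact_force": force on the tool from outside, world axes, zero at the start; "wrist_torque": the same for the moment, N m; "opening": opening from 0.0 (shut) to 1.0 (fully open); "finger_force": force on a finger pad.
Only numpy, scipy, OpenCV 4.12 (cv2) and the standard library are available. Lean on these libraries where they do the work, as an engineer would, in place of code of your own. Each camera call takes 0.05 s, during which the arm holds its last target. There are 200 camera calls.

## Task

The excavated wooden stick lies ready in the cradle of the lever-operated firmness tester. First swing the hinged keeper bar down over the stick until it snaps shut under its catch; only then press the tester's hand lever down by its ball knob until the force gauge shows 10 N on the wood (within 2 N, and never more than 14 N, as the wood dents), keep it there for three seconds, and finish still holding the lever down at that reading. Leave the stick seated and the other things on the bench where they are.

Things in the scene. Friction and masses are not known exactly. Their poses are not given: they have to be found in the camera images.
- stand: The firmness tester: grey cast base plate 18 mm thick, bolted down, with column, head, gauge and cradle. Origin: on the table straight below the plunger's axis. x points from the worker's side towards the column, y towards the keeper bar (at y = +150 mm), z up; the lever is in the plane y = -85 mm. The base reaches from x = -115 to +145 and y = -125 to +195 mm.
- gauge (a point): Centre of the dial force gauge (case 68 mm across, 28 mm deep) on the plunger's axis, 180 mm above the table when the lever is up; it rides on a carriage in front of the grey head. In the stand's frame the head fills x 44 to 124, y -36 to +36 mm, up to 258 mm high; the steel column behind (axis at x = 95 mm) ends 291 mm high.
- keeper_hinge (a point): Centre of the keeper bar's hinge pin, 92 mm above the table, at x = +55, y = +150 mm of the stand; the hinge axis is the stand's y. The point's axes turn with the bar.
- keeper (a joint): Angle of the keeper bar, rad: 0 is shut (level, reaching from the hinge towards the worker, 2 mm above the stick), 1.57 upright, 1.95 fully open. It stays where it is left (stiff hinge, under 1.5 N at its end). Between 0.135 and 0.07 rad its end must be pushed past the sprung ball of the catch, 5 to 8 N down near the end; below that it snaps shut to 0.
- keeper_end (a point): A point on the middle line of the keeper bar, 95 mm from the hinge: a good place to push. The bar is aluminium, 18 mm wide (along the stand's y), 10 mm thick, its flat part ends 111 mm and its steel tongue 119 mm from the hinge; shut, its top is 97 mm above the table.
- catch_nose (a point): Centre of the catch's sprung steel ball (14 mm across), which sits in the head of an aluminium post 26 mm wide and 113 mm high and peeps out over the tongue of the shut bar; it is 122 mm from the hinge towards the worker and 100 mm above the table.
- wood: The dark excavated stick, 42 mm thick and 300 mm long, lying along the stand's y in two V-shaped cradles lined with white foam. Origin: middle of its axis, 62 mm above the table; its top is 83 mm above the table. It is loose, held by the cradle and the keeper.
- carriage (a joint): How far the gauge has been brought down by the lever, m: 0 with the lever released and up against its stop, 0.030 for each radian the lever is pressed down. The plunger meets the wood at about 0.0062; the gauge shows 10 N at about 0.0167, close to one newton more per millimetre. The end stop is at 0.0255.
- lever: The hand lever, steel rod and black ball knob in one piece. Origin: centre of its pivot, 205 mm above the table, at x = +70, y = -85 mm of the stand; the pivot axis is the stand's y. It slopes up towards the worker by 0.27 rad when released and down by 0.30 rad at 10 N. The return spring takes about 2 N at the knob at first, about 7 N at 10 N on the gauge; let go, the lever rises.
- knob (a point): Centre of the black ball knob, 32 mm across, 180 mm from the pivot on the worker's side. Released it is 48 mm higher than the pivot, when the plunger meets the wood 11 mm higher, at 10 N 53 mm lower (152 mm above the table; 13 mm of knob height is 2 N). Take it from above, a finger on either side along the stand's y; the lever's rod, 10 mm thick, leaves it towards the column.
- needle (a joint): Angle of the needle on the white dial, which faces the worker's side: this is the gauge's reading, 0.25 rad for each newton, 0 at rest at the left, a little below level, growing clockwise; 2.5 rad is 10 N. A tick for each 2 N; the long thick tick is 10 N.
- plunger: The sprung plunger below the gauge with its round steel foot, 12 mm across, straight above the stick; origin at the centre of its ball end, 95 mm above the table at rest, which leaves 6 mm to the wood. It goes into the gauge 1 mm per newton.
- stake_long_mid (a point): Bystander, not to be moved: dark wooden stake 130 x 34 mm lying on the table; middle of it, 17 mm up.
- stake_short_mid (a point): Bystander, not to be moved: dark wooden stake 90 x 30 mm lying on the table just in front of the tester's base; middle of it, 15 mm up.
- handpiece_mid (a point): Bystander, not to be moved: black rotary handpiece with an orange collar, 160 mm long, 27 mm thick, lying on the table; middle of it.
- brush_grip (a point): Bystander, not to be moved: brush lying along the lever's side of the tester's base, 200 mm long, 42 mm wide and 20 mm high; a point on its handle.
- jar_mid (a point): Bystander, not to be moved: small amber glass jar with a white cap, 44 mm across, 62 mm high, standing beside the catch post end of the base; its middle, 31 mm up.
- calipers_mid (a point): Bystander, not to be moved: steel calipers 150 x 60 x 13 mm lying on the table; middle of the beam.
- beaker_mid (a point): Bystander, not to be moved: white cup 66 mm across, 85 mm high; its middle.

How it is judged:
By the outcome, as a careful person would: the job done as asked, in the order asked, and still so for the second after the job is handed in, while the arm keeps its last pose, push and grip.
It also fails if it takes over 58 s, if anything falls off the work surface, if the arm or the gripper's body presses on something with over 40 N, if the wrist force passes 120 N, or if a joint passes its speed limit or range.

## Working session

There is one attempt and no reset: what is moved stays moved. The work goes in short steps, Python scripts to look and compute and a tool call to move; the robot and the scene stay as the last step left them, time stands still between calls to the robot, and variables do not carry over. Pictures are saved under pics/ and viewed, at most 10 in all, crops included, and the job is handed in when it is done.

Besides the shell and the picture viewer there is one more tool, called after ">>>" as a command line: name --argument value ..., lists and objects as JSON in quotes. carry_out: Moves the arm, as the interface text tells. Its arguments: {"type":"object","properties":{"deltas":{"type":"array"},"grip":{"type":"number"},"grip_force":{"type":"number"}},"required":["deltas"]}

```bash
mkdir -p pics
cat > h.py <<'E'
from plant import ctrl
import numpy as np, cv2
from scipy.spatial.transform import Rotation as R
def w(cam,uv,d,z=None):
    m=ctrl.camera_model(cam);K=np.array(m["intrinsics"]);E=np.linalg.inv(np.array(m["extrinsics"]))
    r=np.linalg.inv(K)@[uv[0],uv[1],1]
    if z is None: return (E@np.r_[r*d,1])[:3]
    o=E[:3,3];v=E[:3,:3]@r
    return o+v*(z-o[2])/v[2]
def px(cam,p):
    m=ctrl.camera_model(cam);q=np.array(m["extrinsics"])@np.r_[p,1];q=np.array(m["intrinsics"])@q[:3];return q[:2]/q[2]
E
cat > a.py <<'E'
from h import *
np.set_printoptions(precision=3,suppress=True)
for c in("scene","top"):
    im,d=ctrl.read_camera(c);cv2.imwrite(f"pics/{c}.png",im[:,:,::-1]);np.save(f"{c}.npy",d)
    for n in "gauge keeper_hinge keeper_end catch_nose wood lever knob plunger stake_short_mid jar_mid".split():
        for f in ctrl.find_in(c,n)[:1]:
            u=f["uv"];dd=d[int(u[1]),int(u[0])];print(c,n,np.round(u),round(f["score"],2),w(c,u,dd))
s=ctrl.get_state();print(s)
E
python3 a.py
```

```text
scene gauge [347. 243.] 0.89 [0.573 0.004 0.209]
scene keeper_hinge [377. 207.] 0.56 [0.562 0.167 0.157]
scene keeper_end [376. 202.] 0.46 [0.556 0.167 0.172]
scene catch_nose [359. 273.] 0.67 [ 0.635 -0.051  0.21 ]
scene wood [345. 276.] 0.95 [ 0.576 -0.004  0.085]
scene lever [331. 263.] 0.64 [ 0.577 -0.067  0.224]
scene knob [329. 262.] 0.91 [0.498 0.048 0.018]
scene stake_short_mid [292. 256.] 0.52 [0.412 0.006 0.025]
scene jar_mid [348. 203.] 0.54 [0.456 0.211 0.058]
top gauge [298. 224.] 0.72 [0.565 0.027 0.211]
top keeper_hinge [292. 225.] 0.42 [0.564 0.046 0.202]
top keeper_end [251. 227.] 0.63 [0.56  0.169 0.16 ]
top catch_nose [294. 225.] 0.77 [0.564 0.041 0.201]
top wood [281. 235.] 0.76 [0.545 0.085 0.084]
top lever [335. 226.] 0.86 [ 0.577 -0.082  0.067]
top knob [330. 223.] 0.68 [ 0.567 -0.063  0.232]
top stake_short_mid [299. 283.] 0.66 [0.399 0.029 0.03 ]
top jar_mid [237. 266.] 0.67 [0.45  0.221 0.059]
{'time': 1.1, 'qpos': array([ 1.13 ,  0.286,  1.577,  0.   ,  1.279, -0.15 ]), 'dq': array([ 0.   , -0.001, -0.001,  0.001, -0.001, -0.   ]), 'joint_efforts': array([ -0.   , -40.596, -29.295,  -0.   ,   0.001,   0.   ]), 'eef_pos': array([0.194, 0.647, 0.209]), 'tcp_rot': array([ 0.145,  0.989, -0.   , -0.   ]), 'contact_force': array([0.178, 0.73 , 0.096]), 'wrist_torque': array([-0.011, -0.028,  0.063]), 'finger_force': 0.0, 'opening': 0.9999049954709335}
```

```bash
python3 -c "
import cv2
a=cv2.imread('pics/scene.png');b=cv2.imread('pics/top.png')
cv2.imwrite('pics/scz.png',cv2.resize(a[150:350,230:496],None,fx=3,fy=3,interpolation=2))
cv2.imwrite('pics/tpz.png',cv2.resize(b[150:350,190:456],None,fx=3,fy=3,interpolation=2))"
```

```text
(no output)
```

View pics/scz.png

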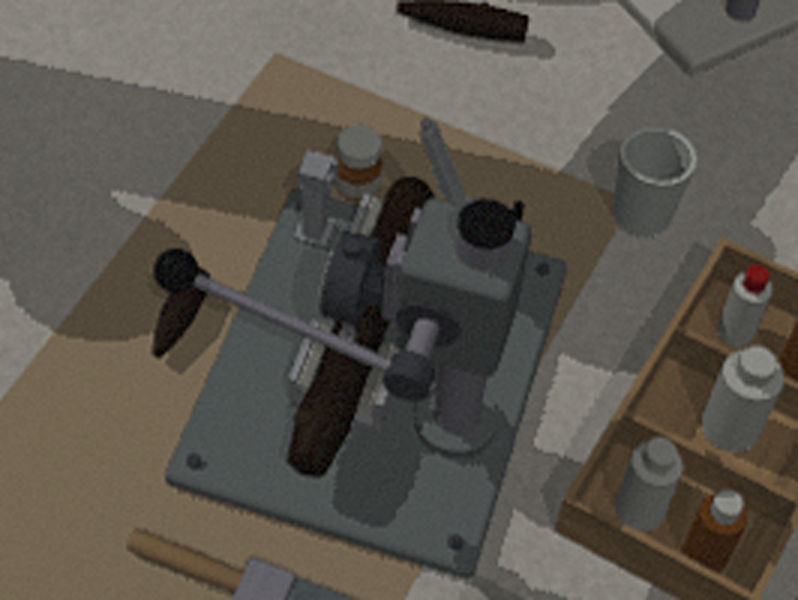

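View pics/tpz.png

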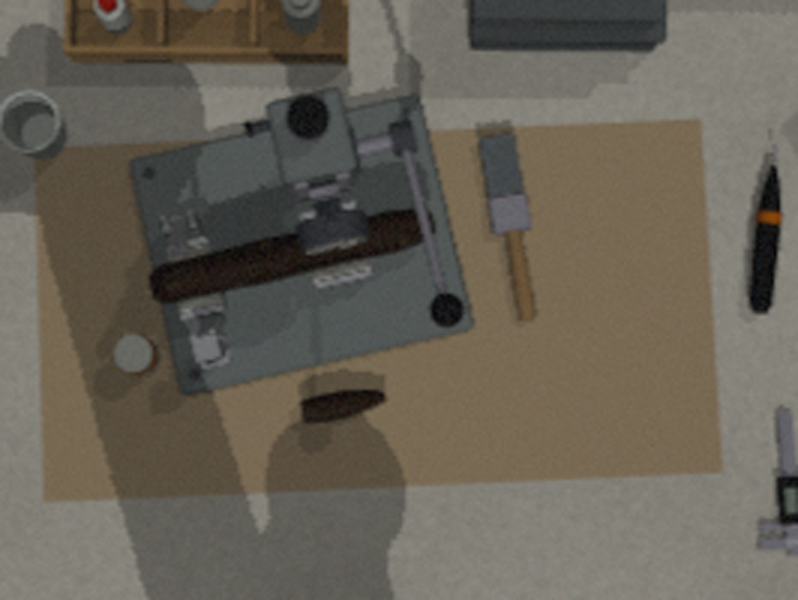

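The scene view shows the tester with its lever up (knob at pixel 289,240) and the keeper bar standing upright behind the head, its tip near (373,192). The top view shows the base corners at zoomed (133,160), (415,97), (472,327) and (185,393), and the knob at pixel (339,253). I'll fit the stand's pose from these.

```bash
cat > b.py <<'E'
from h import *
np.set_printoptions(precision=3,suppress=True)
z2=lambda p,o:np.array(p)/3+o
pts=[];
for p in [(133,160),(415,97),(472,327),(185,393)]: pts.append(w("top",z2(p,(190,150)),0,.018)[:2])
loc=[(.145,.195),(.145,-.125),(-.115,-.125),(-.115,.195)]
S=[(.145,.195,.018),(.145,-.125,.018),(-.115,-.125,.018)]
pts.append(w("top",z2((446,309),(190,150)),0,.253)[:2]);loc.append((.07-.1735,-.085))
pts.append(w("scene",z2((177,270),(230,150)),0,.253)[:2]);loc.append((.07-.1735,-.085))
pts.append(w("scene",z2((172,482),(230,150)),0,.016)[:2]);loc.append((-.115,-.125))
pts.append(w("scene",z2((472,573),(230,150)),0,.016)[:2]);loc.append((.145,-.125))
P=np.array(pts);L=np.array(loc);print(P)
from scipy.optimize import least_squares
f=lambda q:((R.from_euler('z',q[2]).as_matrix()[:2,:2]@L.T).T+q[:2]-P).ravel()
r=least_squares(f,[.57,.02,.2]);print(r.x,"\n",r.fun.reshape(-1,2))
np.save("stand.npy",r.x)
Rm=R.from_euler('z',r.x[2]).as_matrix()
W=lambda l:Rm@np.array(l)+[r.x[0],r.x[1],0]
for n,l in dict(hinge=(.055,.15,.092),knob=(-.1035,-.085,.253),catch=(-.067,.15,.1),shutend=(-.04,.15,.097)).items(): print(n,W(l),px("scene",W(l)),px("top",W(l)))
for a in np.arange(1.4,2,.1): 
  l=(.055-.119*np.cos(a),.15,.092+.119*np.sin(a));print(a,W(l),(px("scene",W(l))-[230,150])*3,(px("top",W(l))-[190,150])*3)
E
python3 b.py
```

```text
[[ 0.653  0.238]
 [ 0.723 -0.063]
 [ 0.477 -0.124]
 [ 0.405  0.178]
 [ 0.48  -0.085]
 [ 0.482 -0.083]
 [ 0.49  -0.125]
 [ 0.731 -0.064]]
[0.561 0.021 0.243] 
 [[ 0.002  0.008]
 [ 0.009 -0.002]
 [ 0.002 -0.003]
 [-0.003  0.005]
 [ 0.001 -0.001]
 [-0.001 -0.003]
 [-0.01  -0.003]
 [ 0.001 -0.001]]
hinge [0.578 0.18  0.092] [383.73  222.887] [249.482 223.936]
knob [ 0.481 -0.086  0.253] [287.815 240.722] [338.861 252.534]
catch [0.46  0.151 0.1  ] [337.842 208.924] [258.257 262.5  ]
shutend [0.486 0.157 0.097] [347.878 212.284] [256.337 253.923]
1.4 [0.559 0.175 0.209] [448.702 120.854] [170.25  227.618]
1.5 [0.57  0.178 0.211] [463.404 123.27 ] [167.302 215.467]
1.6 [0.582 0.181 0.211] [478.153 126.723] [164.474 203.387]
1.7000000000000002 [0.593 0.184 0.21 ] [492.77  131.178] [161.799 191.523]
1.8000000000000003 [0.605 0.187 0.208] [507.072 136.584] [159.311 180.019]
1.9000000000000004 [0.616 0.189 0.205] [520.885 142.874] [157.037 169.01 ]
2.0000000000000004 [0.626 0.192 0.2  ] [534.037 149.973] [155.003 158.624]
```

>>> carry_out --deltas '[-0.03, -0.02, -0.045, 0, 0, -0.178, -0.07, -0.042, -0.09, 0, 0, -0.356, -0.12, -0.072, -0.09, 0, 0, -0.534, -0.17, -0.102, -0.09, 0, 0, -0.534, -0.22, -0.132, -0.09, 0, 0, -0.534]' --grip 0 --grip_force 40

```text
time: 1.72
eef_pos: [0.3674, 0.4557, 0.2991]
tcp_rot: [-0.121, 0.993, 0.0, 0.0]
contact_force: [0.6, 1.1, 0.6]
opening: -0.001
finger_force: 0.0
```

```bash
cat > s.py <<'E'
from h import *
np.set_printoptions(precision=4,suppress=True)
q=np.load("stand.npy");Rm=R.from_euler('z',q[2]).as_matrix()
def st(p): return Rm.T@(np.array(p)-[q[0],q[1],0])
if __name__=="__main__":
    s=ctrl.get_state();T=R.from_quat(s["tcp_rot"]).as_matrix()
    print(s["time"],"TCP stand",st(s["eef_pos"]),"F stand",Rm.T@s["contact_force"],"open",s["opening"]);print("tool axes in stand\n",Rm.T@T)
E
python3 s.py
```

```text
1.725 TCP stand [-0.0834  0.4681  0.2991] F stand [0.8392 0.8747 0.6457] open -0.0012720932949001722
tool axes in stand
 [[-1.     -0.0007  0.0009]
 [-0.0007  1.      0.0004]
 [-0.0009  0.0004 -1.    ]]
```

>>> carry_out --deltas '[-0.03, -0.053, 0, 0, 0, 0, -0.06, -0.106, 0, 0, 0, 0, -0.09, -0.159, 0, 0, 0, 0, -0.12, -0.21, 0, 0, 0, 0, -0.15, -0.26, 0, 0, 0, 0]'

```text
time: 2.35
eef_pos: [0.5758, 0.2393, 0.299]
tcp_rot: [-0.121, 0.993, 0.0, 0.0]
contact_force: [0.4, 1.0, -0.9]
opening: 0.0
finger_force: 0.0
```

>>> carry_out --deltas '[-0.023, -0.058, 0, 0, 0, 0, -0.023, -0.058, 0, 0, 0, 0]'

```text
time: 2.6
eef_pos: [0.6129, 0.1863, 0.298]
tcp_rot: [-0.118, 0.993, -0.0, -0.0]
contact_force: [-0.8, 1.1, -0.5]
opening: -0.002
finger_force: 0.0
```

```bash
python3 s.py
cat > v.py <<'E'
import sys
from s import *
s=ctrl.get_state();im,d=ctrl.read_camera("wrist");cv2.imwrite(f"pics/{sys.argv[1]}.png",im[:,:,::-1])
m=ctrl.camera_model("wrist");H=np.array(m["hand_eye"]);K=np.array(m["intrinsics"])
def dep(uv):
    v=np.array([uv[0]-K[0,2],uv[1]-K[1,2]]);r=np.hypot(*v);th=r/K[0,0]
    ray=np.r_[v/max(r,1e-9)*np.sin(th),np.cos(th)];dd=d[int(uv[1]),int(uv[0])]
    c=ray*dd/ray[2];t=(H@np.r_[c,1])[:3]
    return st(R.from_quat(s["tcp_rot"]).apply(t)+s["eef_pos"])
for n in sys.argv[2:]:
    for f in ctrl.find_in("wrist",n)[:2]: print(n,np.round(f["uv"]),round(f["score"],2),dep(f["uv"]))
E
python3 v.py w1 keeper_end keeper_hinge catch_nose knob gauge jar_mid
```

```text
2.6 TCP stand [0.0901 0.1476 0.298 ] F stand [-0.4778  1.2368 -0.4747] open -0.0015485459423139674
tool axes in stand
 [[-1.      0.0055 -0.0007]
 [ 0.0055  1.     -0.0007]
 [ 0.0007 -0.0007 -1.    ]]
keeper_end [323. 144.] 0.61 [0.0284 0.1501 0.1782]
keeper_hinge [323. 145.] 0.71 [0.03   0.15   0.1731]
catch_nose [188. 164.] 0.76 [ 0.0576 -0.0184  0.0176]
knob [ 24. 122.] 0.83 [-0.0086 -0.0823  0.2323]
gauge [ 79. 127.] 0.56 [-0.0053 -0.1814  0.0203]
jar_mid [392.  56.] 0.96 [-0.0618  0.225   0.0615]
```

View pics/w1.png

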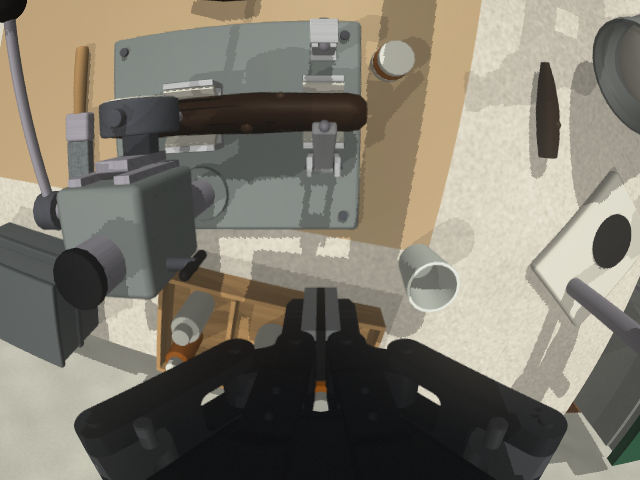

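The wrist view shows the keeper bar at (323,144), right in line with the closed fingers and leaning at about 1.28 rad. I'll go down behind it and push it over along its arc.

>>> carry_out --deltas '[0, 0.002, 0.06, 0, 0, 0, 0, 0.002, 0.111, 0, 0, 0, 0.03, 0.002, 0.111, 0, 0, 0, 0.047, 0.002, 0.111, 0, 0, 0, 0.055, 0.002, 0.113, 0, 0, 0]'

```text
time: 3.58
eef_pos: [0.5562, 0.1796, 0.186]
tcp_rot: [-0.122, 0.993, 0.0, 0.0]
contact_force: [0.2, 0.1, -0.6]
opening: 0.001
finger_force: 0.0
```

>>> carry_out --deltas '[0.008, 0, 0.003, 0, 0, 0, 0.017, 0, 0.008, 0, 0, 0, 0.026, 0, 0.013, 0, 0, 0, 0.034, 0, 0.02, 0, 0, 0, 0.041, 0, 0.026, 0, 0, 0]'

```text
time: 4.2
eef_pos: [0.5169, 0.1688, 0.1592]
tcp_rot: [-0.121, 0.993, -0.0, 0.0]
contact_force: [0.0, 0.8, -0.4]
opening: 0.001
finger_force: 0.3
```

```bash
python3 s.py; python3 v.py w2 keeper_end catch_nose
```

```text
4.2 TCP stand [-0.0073  0.1537  0.1592] F stand [ 0.2295  0.8112 -0.4298] open 0.0006459535071245402
tool axes in stand
 [[-1.     -0.0003  0.0003]
 [-0.0003  1.     -0.0001]
 [-0.0003 -0.0001 -1.    ]]
keeper_end [311. 280.] 0.61 [-0.022   0.1502  0.1837]
catch_nose [154. 264.] 0.67 [0.0168 0.0252 0.0758]
catch_nose [ 46. 273.] 0.44 [-0.0158  0.002   0.1727]
```

View pics/w2.png

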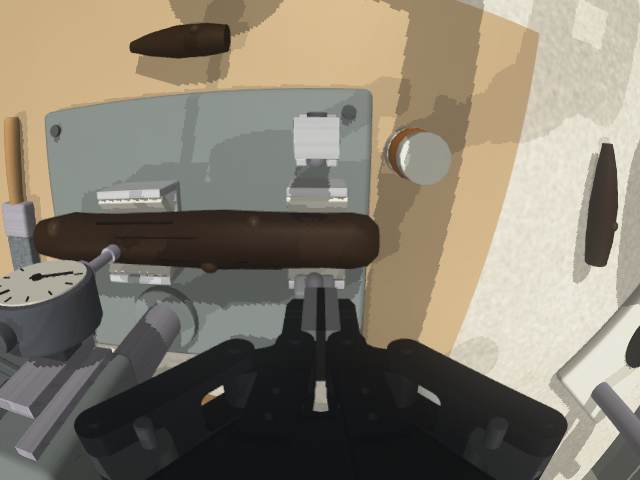

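The bar's tongue shows just ahead of the fingers at (313,282), so it is swinging down with them, now at about 0.87 rad. I'll continue.

>>> carry_out --deltas '[0.004, -0.003, 0.006, 0, 0, 0, 0.009, -0.003, 0.013, 0, 0, 0, 0.013, -0.003, 0.02, 0, 0, 0, 0.016, -0.003, 0.027, 0, 0, 0, 0.019, -0.003, 0.034, 0, 0, 0]'

```text
time: 4.97
eef_pos: [0.4994, 0.1615, 0.1251]
tcp_rot: [-0.121, 0.993, 0.0, 0.0]
contact_force: [1.1, -0.5, 0.1]
opening: 0.004
finger_force: 0.3
```

>>> carry_out --deltas '[0.002, 0, 0.006, 0, 0, 0, 0.004, 0, 0.012, 0, 0, 0, 0.005, 0, 0.016, 0, 0, 0, 0.005, 0, 0.02, 0, 0, 0, 0.005, 0, 0.022, 0, 0, 0]'

```text
time: 5.6
eef_pos: [0.4947, 0.1603, 0.1035]
tcp_rot: [-0.121, 0.993, -0.0, -0.0]
contact_force: [-0.4, -1.5, 0.8]
opening: -0.002
finger_force: 0.3
```

```bash
python3 s.py
```

```text
5.6 TCP stand [-0.0309  0.1507  0.1035] F stand [-0.7281 -1.3709  0.8363] open -0.002066028749365447
tool axes in stand
 [[-1.     -0.0003 -0.0002]
 [-0.0003  1.      0.    ]
 [ 0.0002  0.     -1.    ]]
```

>>> carry_out --deltas '[0, 0, 0.003, 0, 0, 0, 0, 0, 0.005, 0, 0, 0, 0, 0, 0.0065, 0, 0, 0, 0, 0, 0.0065, 0, 0, 0]'

```text
time: 6.1
eef_pos: [0.4946, 0.1603, 0.0971]
tcp_rot: [-0.121, 0.993, 0.0, -0.0]
contact_force: [-0.4, 0.2, 0.5]
opening: -0.0
finger_force: 0.0
```

```bash
python3 s.py; python3 v.py w3 keeper_end catch_nose; python3 -c "
import cv2
a=cv2.imread('pics/w3.png');cv2.imwrite('pics/w3z.png',cv2.resize(a[150:390,180:460],None,fx=2.5,fy=2.5,interpolation=2))"
```

```text
6.1 TCP stand [-0.031   0.1508  0.0971] F stand [-0.3706  0.2913  0.4627] open -0.000232397051644203
tool axes in stand
 [[-1.     -0.0003 -0.0001]
 [-0.0003  1.      0.    ]
 [ 0.0001  0.     -1.    ]]
keeper_end [324. 275.] 0.88 [-0.0478  0.1526  0.122 ]
catch_nose [168. 215.] 0.82 [-0.0479  0.0419  0.0194]
```

View pics/w3z.png

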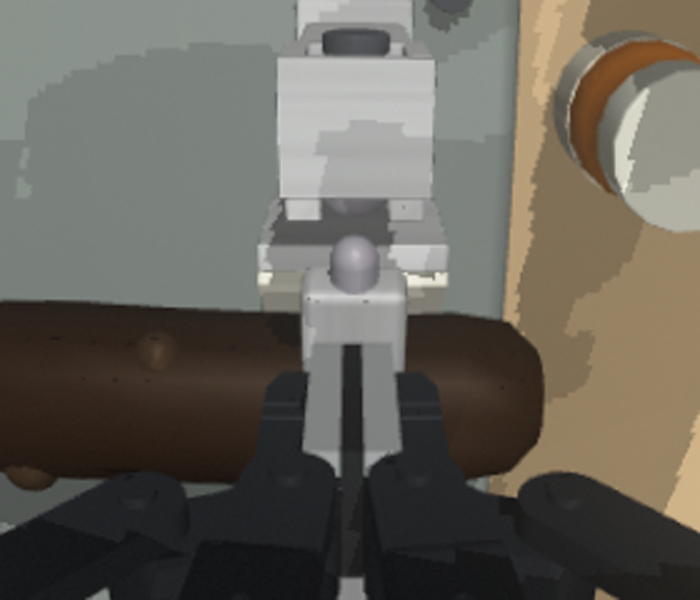

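The view shows the tongue at zoomed (355,260) not yet under the post, and the bar's end seems to stand higher than the fingertips' z says. I'll check the heights along it.

```bash
cat > p.py <<'E'
import sys;sys.argv=["v","tmp"]
from v import *
for n,u in dict(tongue=(321,254),bar_end=(321,265),bar=(321,280),barL=(304,283),padL=(309,310),padR=(331,310),padtipL=(309,295),gap=(321,310),post=(321,200),wood=(240,300),woodR=(370,300),jar=(455,220)).items(): print(n,u,dep(u))
E
python3 p.py
```

```text
tongue (321, 254) [-0.0573  0.1514  0.1223]
bar_end (321, 265) [-0.0523  0.1514  0.1219]
bar (321, 280) [-0.0452  0.1514  0.1213]
barL (304, 283) [-0.0438  0.1443  0.1211]
padL (309, 310) [-0.0436  0.1471  0.1441]
padR (331, 310) [-0.0434  0.1551  0.1438]
padtipL (309, 295) [-0.0432  0.1467  0.1312]
gap (321, 310) [-0.0434  0.1514  0.1437]
post (321, 200) [-0.0776  0.1514  0.1135]
wood (240, 300) [-0.0134  0.106   0.0798]
woodR (370, 300) [-0.013   0.1791  0.078 ]
jar (455, 220) [-0.056   0.2294  0.0636]
```

>>> carry_out --deltas '[0.001, 0, 0.004, 0, 0, 0, 0.001, 0, 0.008, 0, 0, 0, 0.001, 0, 0.011, 0, 0, 0]'

```text
time: 6.68
eef_pos: [0.4933, 0.1599, 0.0865]
tcp_rot: [-0.121, 0.993, -0.0, -0.001]
contact_force: [-3.5, -0.5, 8.6]
opening: 0.001
finger_force: 3.6
```

```bash
python3 s.py; python3 p.py
```

```text
6.675 TCP stand [-0.0324  0.1507  0.0865] F stand [-3.5603  0.3275  8.5846] open 0.0005046479083777525
tool axes in stand
 [[-1.     -0.0006 -0.0019]
 [-0.0006  1.     -0.    ]
 [ 0.0019 -0.     -1.    ]]
tongue (321, 254) [-0.0582  0.1514  0.1105]
bar_end (321, 265) [-0.0532  0.1514  0.11  ]
bar (321, 280) [-0.0469  0.1514  0.1112]
barL (304, 283) [-0.0449  0.1443  0.1098]
padL (309, 310) [-0.0449  0.147   0.1333]
padR (331, 310) [-0.0453  0.155   0.1341]
padtipL (309, 295) [-0.0447  0.1467  0.1208]
gap (321, 310) [-0.0445  0.1514  0.1325]
post (321, 200) [-0.0812  0.1514  0.1129]
wood (240, 300) [-0.0193  0.108   0.0774]
woodR (370, 300) [-0.0173  0.1783  0.0726]
jar (455, 220) [-0.0602  0.2255  0.0628]
```

The force is now 8.6 N with the bar's end about 110 mm high, so it is on the catch. I'll press it through.

>>> carry_out --deltas '[0, 0, 0.002, 0, 0, 0, 0, 0, 0.004, 0, 0, 0, 0, 0, 0.006, 0, 0, 0, 0, 0, 0.007, 0, 0, 0, 0, 0, 0.007, 0, 0, 0]'

```text
time: 7.35
eef_pos: [0.4936, 0.16, 0.0787]
tcp_rot: [-0.121, 0.993, 0.0, -0.0]
contact_force: [0.1, -0.1, -0.2]
opening: 0.002
finger_force: 0.0
```

```bash
python3 s.py; python3 p.py | head -4
```

```text
7.35 TCP stand [-0.032   0.1507  0.0787] F stand [ 0.0263 -0.1395 -0.2139] open 0.0019611763768355617
tool axes in stand
 [[-1.     -0.0003 -0.0002]
 [-0.0003  1.      0.0001]
 [ 0.0002  0.0001 -1.    ]]
tongue (321, 254) [-0.0557  0.1514  0.0966]
bar_end (321, 265) [-0.0516  0.1514  0.099 ]
bar (321, 280) [-0.0444  0.1514  0.0984]
barL (304, 283) [-0.0427  0.1441  0.0979]
```

The force dropped to zero and the bar's top now reads about 98 mm, level, so it has snapped shut. I'll rise, look at it, and open the gripper for the knob.

>>> carry_out --deltas '[0, 0, -0.055, 0, 0, 0, 0, 0, -0.11, 0, 0, 0, 0, 0, -0.165, 0, 0, 0, 0, 0, -0.22, 0, 0, 0, 0, 0, -0.25, 0, 0, 0]'

```text
time: 8.02
eef_pos: [0.4947, 0.1602, 0.3333]
tcp_rot: [-0.121, 0.993, 0.0, 0.003]
contact_force: [0.7, 0.2, 0.3]
opening: 0.003
finger_force: 0.0
```

>>> carry_out --deltas '[0.025, -0.05, 0, 0, 0, 0, 0.04, -0.1, 0, 0, 0, 0, 0.055, -0.15, 0, 0, 0, 0, 0.07, -0.2, 0, 0, 0, 0, 0.07, -0.235, 0, 0, 0, 0]' --grip 100

```text
time: 8.65
eef_pos: [0.482, -0.087, 0.3293]
tcp_rot: [-0.12, 0.993, -0.0, 0.0]
contact_force: [0.1, 0.3, -0.8]
opening: 0.999
finger_force: 0.0
```

```bash
python3 s.py; python3 v.py w4 keeper_end catch_nose knob wood
```

```text
8.65 TCP stand [-0.1027 -0.0862  0.3293] F stand [ 0.193   0.2717 -0.7976] open 0.9985717368258971
tool axes in stand
 [[-1.      0.0015  0.0007]
 [ 0.0015  1.     -0.0007]
 [-0.0007 -0.0007 -1.    ]]
keeper_end [505. 274.] 0.64 [-0.0025  0.1494  0.0968]
keeper_end [405. 323.] 0.51 [-0.0088 -0.0098  0.2125]
catch_nose [392. 249.] 0.95 [-0.023   0.0051  0.0556]
knob [324. 273.] 0.57 [-0.0757 -0.0831  0.2509]
wood [419. 266.] 0.74 [-0.01    0.0358  0.0814]
```

View pics/w4.png

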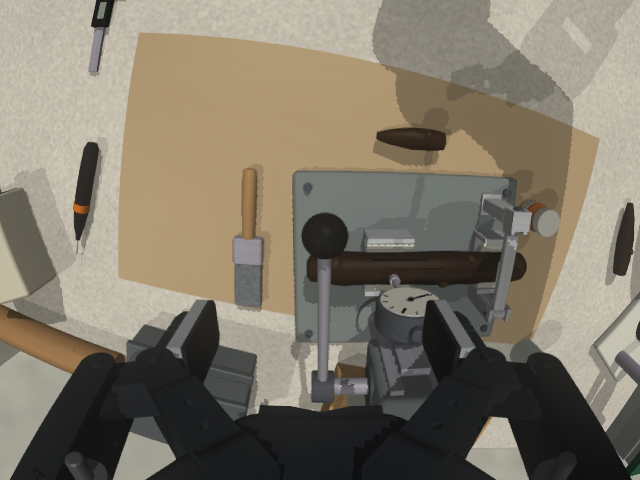

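The bar lies shut from (500,315) to the post head at (515,220). The knob is at (325,235), roughly below the open fingers, whose tips are at (203,305) and (440,305). Next I'll measure the knob and the tips.

```bash
cat > p2.py <<'E'
import sys;sys.argv=["v","tmp2"]
from v import *
for n,u in dict(knob=(325,235),knobL=(308,235),knobR=(342,235),kt=(325,220),kb=(325,248),rod=(323,300),tipL=(212,306),tipL2=(200,310),tipR=(430,306),tipR2=(440,310),tipRb=(436,330)).items(): print(n,u,dep(u))
print(K[0],H)
t=np.array([0,0,0.]);c=(np.linalg.inv(H)@np.r_[t,1])[:3];th=np.arctan2(np.hypot(*c[:2]),c[2]);print("TCP px",K[:2,2]+K[0,0]*th*c[:2]/np.hypot(*c[:2]))
for y in(-.0425,.0425):
  c=(np.linalg.inv(H)@np.r_[0,y,-.013,1])[:3];th=np.arctan2(np.hypot(*c[:2]),c[2]);print(K[:2,2]+K[0,0]*th*c[:2]/np.hypot(*c[:2]))
E
python3 p2.py
```

```text
knob (325, 235) [-0.1091 -0.0804  0.2683]
knobL (308, 235) [-0.1087 -0.0914  0.2671]
knobR (342, 235) [-0.1068 -0.0691  0.261 ]
kt (325, 220) [-0.1176 -0.0804  0.2631]
kb (325, 248) [-0.1005 -0.0804  0.269 ]
rod (323, 300) [-0.0487 -0.0813  0.2421]
tipL (212, 306) [-0.1116 -0.1261  0.3693]
tipL2 (200, 310) [-0.1141 -0.1284  0.3773]
tipR (430, 306) [-0.113  -0.041   0.3718]
tipR2 (440, 310) [-0.1148 -0.0391  0.3784]
tipRb (436, 330) [-0.1075 -0.0403  0.3807]
[371.6483   0.     320.3374] [[ 0.0007 -0.9532 -0.3022  0.0789]
 [ 1.      0.0008 -0.0004  0.0005]
 [ 0.0006 -0.3022  0.9532 -0.1658]
 [ 0.      0.      0.      1.    ]]
TCP px [319.4928 286.2148]
[229.0053 296.9449]
[409.9469 297.1505]
```

Knob centre comes out near (-0.104, -0.082, 0.252). Both the push on the bar and the depth put the real fingertips about 25 mm behind the reported TCP, so I'll grasp with the TCP at z ≈ 0.205.

>>> carry_out --deltas '[0, 0.004, 0.05, 0, 0, 0, 0.001, 0.004, 0.09, 0, 0, 0, 0.001, 0.004, 0.124, 0, 0, 0, 0.001, 0.004, 0.124, 0, 0, 0]'

```text
time: 9.45
eef_pos: [0.4784, -0.0793, 0.2023]
tcp_rot: [-0.122, 0.992, 0.002, -0.003]
contact_force: [-0.6, 0.4, -0.5]
opening: 1.0
finger_force: 0.0
```

```bash
python3 s.py
cat > p3.py <<'E'
import sys;sys.argv=["v",sys.argv[1]]
from v import *
E
python3 p3.py w5
```

```text
9.45 TCP stand [-0.1043 -0.0779  0.2023] F stand [-0.4304  0.566  -0.543 ] open 0.9997557803679857
tool axes in stand
 [[-1.     -0.0023 -0.0053]
 [-0.0024  1.      0.004 ]
 [ 0.0053  0.004  -1.    ]]
```

View pics/w5.png

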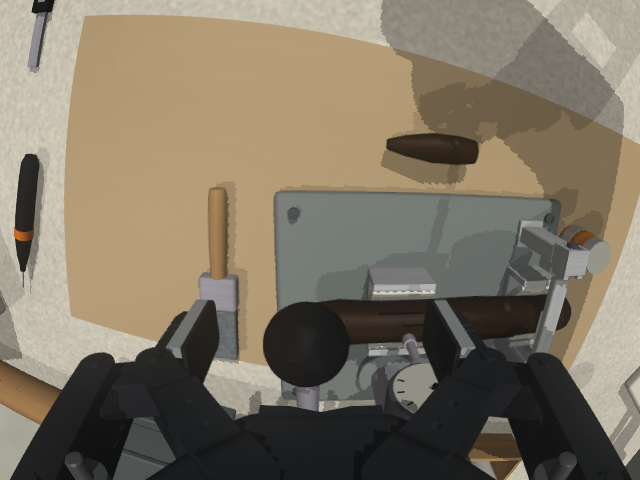

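The ball (306,342) sits about 5 mm to the left of the middle between the pads (213 and 428). I'll shift by that much and close.

>>> carry_out --deltas '[0, -0.005, 0, 0, 0, 0, 0, -0.005, 0, 0, 0, 0]'

```text
time: 9.75
eef_pos: [0.4829, -0.0867, 0.2074]
tcp_rot: [-0.121, 0.993, -0.001, 0.002]
contact_force: [-0.4, -0.1, 0.6]
opening: 1.001
finger_force: 0.0
```

>>> carry_out --deltas '[0, 0, 0, 0, 0, 0, 0, 0, 0, 0, 0, 0, 0, 0, 0, 0, 0, 0, 0, 0, 0, 0, 0, 0, 0, 0, 0, 0, 0, 0]' --grip 15 --grip_force 40

```text
time: 10.38
eef_pos: [0.4809, -0.0843, 0.2051]
tcp_rot: [-0.121, 0.993, 0.002, -0.001]
contact_force: [-1.7, 5.4, 2.5]
opening: 0.354
finger_force: 39.3
```

```bash
python3 s.py
```

```text
10.375 TCP stand [-0.1031 -0.0834  0.2051] F stand [-0.3638  5.6616  2.5049] open 0.35389437824860626
tool axes in stand
 [[-1.     -0.0003 -0.001 ]
 [-0.0003  1.      0.0048]
 [ 0.001   0.0048 -1.    ]]
```

Gripped, at 30 mm opening. I'll press down along the lever's arc, in stages.

>>> carry_out --deltas '[0.003, 0.0015, 0.012, 0, 0, 0, 0.005, 0.0015, 0.024, 0, 0, 0, 0.006, 0.0015, 0.036, 0, 0, 0, 0.006, 0.0015, 0.048, 0, 0, 0, 0.006, 0.0015, 0.06, 0, 0, 0]'

```text
time: 11.0
eef_pos: [0.4761, -0.0857, 0.1447]
tcp_rot: [-0.121, 0.993, 0.001, 0.001]
contact_force: [-0.1, 5.5, 5.2]
opening: 0.35
finger_force: 40.1
```

```bash
python3 s.py; python3 v.py w6 needle knob gauge
```

```text
11.0 TCP stand [-0.1081 -0.0835  0.1447] F stand [1.2479 5.393  5.2375] open 0.3498277722800649
tool axes in stand
 [[-1.      0.0001  0.0021]
 [ 0.0001  1.      0.0008]
 [-0.0021  0.0008 -1.    ]]
knob [319. 342.] 0.77 [-0.1173 -0.0837  0.2073]
gauge [446. 439.] 0.61 [-0.0151 -0.0086  0.1676]
```

View pics/w6.png

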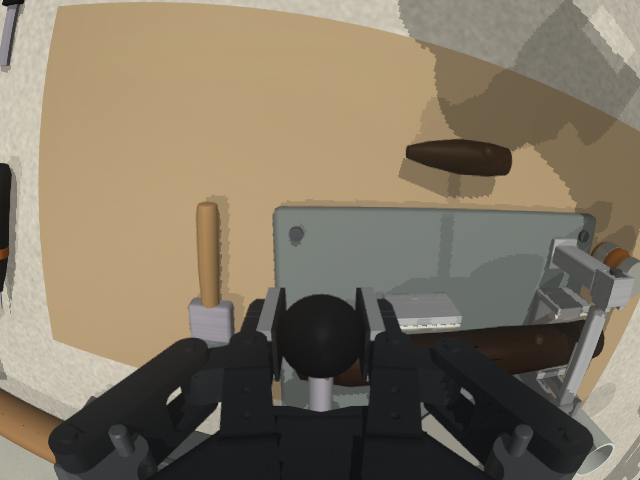

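The knob is held centrally between the pads at (320,335), but the dial is hidden here. I'll go on to about the 10 N height, then check with a sphere fit of the knob and the fixed cameras.

>>> carry_out --deltas '[0, 0.001, 0.009, 0, 0, 0, -0.001, 0.001, 0.018, 0, 0, 0, -0.003, 0.001, 0.027, 0, 0, 0, -0.005, 0.001, 0.034, 0, 0, 0, -0.006, 0.001, 0.039, 0, 0, 0]'

```text
time: 11.82
eef_pos: [0.4824, -0.0842, 0.1071]
tcp_rot: [-0.121, 0.993, -0.001, 0.001]
contact_force: [0.4, 3.5, 8.2]
opening: 0.35
finger_force: 40.9
```

```bash
python3 s.py
cat > k.py <<'E'
import sys;sys.argv=["v","w7"]
from v import *
from scipy.optimize import least_squares
P=np.array([dep((u,v)) for u in range(295,346,4) for v in range(305,350,4)])
P=P[(P[:,2]>.1)]
r=least_squares(lambda c:np.linalg.norm(P-c,axis=1)-.016,[P[:,0].mean(),-.085,P[:,2].mean()-.01],loss="soft_l1",f_scale=.001)
print("knob",r.x,"res",np.median(abs(r.fun)),len(P))
for c in("scene","top"):
    im,_=ctrl.read_camera(c);f=ctrl.find_in(c,"needle");print(c,f[:1]);cv2.imwrite(f"pics/{c}2.png",im[:,:,::-1])
    u=px(c,Rm@[-.01,0,.165]+[q[0],q[1],0]).astype(int);print(u)
    cv2.imwrite(f"pics/{c}2z.png",cv2.resize(im[u[1]-25:u[1]+25,u[0]-33:u[0]+33,::-1],None,fx=6,fy=6,interpolation=cv2.INTER_CUBIC))
cv2.imwrite("pics/g.png",np.hstack([cv2.imread(f"pics/{c}2z.png") for c in("scene","top")]))
E
python3 k.py
```

```text
11.825 TCP stand [-0.1016 -0.0836  0.1071] F stand [1.2075 3.2791 8.1546] open 0.3495869008181068
tool axes in stand
 [[-1.     -0.0003  0.0026]
 [-0.0003  1.     -0.0019]
 [-0.0026 -0.0019 -1.    ]]
knob [-0.1045 -0.0829  0.1569] res 0.00033159675050017066 156
scene []
[341 245]
top []
[301 230]
```

View pics/g.png

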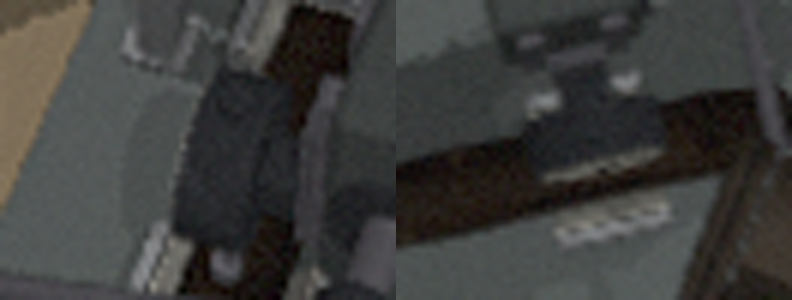

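The dial can't be read from the fixed cameras. By the sphere fit the knob is 157 mm up, roughly 9.4 N. I'll press 3 mm more and tilt the tool about the ball so that the wrist camera can see the dial.

>>> carry_out --deltas '[-0.0025, 0, 0.001, 0, -0.05, 0, -0.005, 0, 0.0015, 0, -0.1, 0, -0.0099, 0, 0.0012, 0, -0.2, 0, -0.0146, 0, -0.0001, 0, -0.3, 0, -0.0146, 0, -0.0001, 0, -0.3, 0]'

```text
time: 12.7
eef_pos: [0.4961, -0.0809, 0.1075]
tcp_rot: [-0.12, 0.981, 0.017, 0.15]
contact_force: [1.0, 4.0, 6.7]
opening: 0.351
finger_force: 41.2
```

```bash
python3 s.py; python3 v.py w8 needle gauge knob; python3 -c "
import cv2
a=cv2.imread('pics/w8.png');cv2.imwrite('pics/w8z.png',cv2.resize(a[180:480,240:640],None,fx=2,fy=2,interpolation=2))"
```

```text
12.7 TCP stand [-0.0876 -0.0837  0.1075] F stand [1.9551 3.5878 6.7053] open 0.35110529151674424
tool axes in stand
 [[-0.9542  0.0005  0.2991]
 [-0.0003  1.     -0.0024]
 [-0.2991 -0.0024 -0.9542]]
gauge [445. 435.] 0.91 [-0.0151 -0.0122  0.1585]
gauge [598. 336.] 0.58 [-0.0097  0.1434  0.0956]
knob [320. 349.] 0.57 [-0.1145 -0.0832  0.1677]
```

View pics/w8z.png

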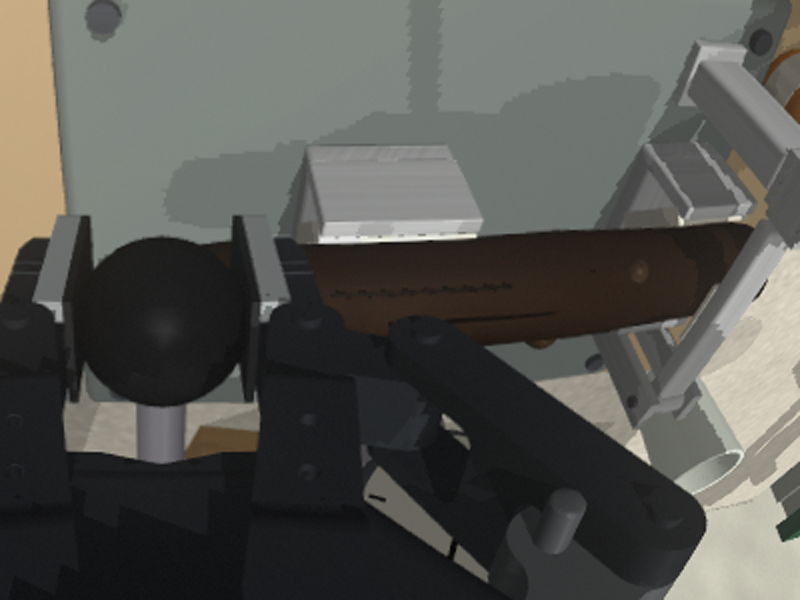

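The linkage still hides most of the dial: only a strip shows, near zoomed (420,520). So I'll use the measured knob height, which is the more sensitive measure here, at 6.5 mm per newton.

```bash
cat > k2.py <<'E'
import sys;sys.argv=["v","w9"]
from v import *
from scipy.optimize import least_squares
P=np.array([dep((u,v)) for u in range(296,346,3) for v in range(310,370,3)])
r=least_squares(lambda c:np.linalg.norm(P-c,axis=1)-.016,[-.105,-.085,.155],loss="soft_l1",f_scale=.001)
print("knob",r.x,"res",np.median(abs(r.fun)),"radius from pivot",np.hypot(r.x[0]-.07,r.x[2]-.205),"theta",np.arctan2(r.x[2]-.205,.07-r.x[0]))
Q=np.array([dep((u,v)) for u in range(314,328,3) for v in range(385,405,3)]);print("rod",np.median(Q,0))
E
python3 k2.py; python3 s.py|head -1
```

```text
knob [-0.1039 -0.083   0.1554] res 0.0003752629304804647 radius from pivot 0.1808527849186597 theta -0.27773765278902424
rod [-0.0836 -0.0831  0.1663]
12.95 TCP stand [-0.0876 -0.0836  0.1072] F stand [-0.3503  2.7533  5.563 ] open 0.35494951895005983
```

>>> carry_out --deltas '[0.0005, 0, 0.0015, 0, 0, 0, 0.001, 0, 0.003, 0, 0, 0, 0.001, 0, 0.003, 0, 0, 0, 0.001, 0, 0.003, 0, 0, 0, 0.001, 0, 0.003, 0, 0, 0]'

```text
time: 13.58
eef_pos: [0.4968, -0.0807, 0.1047]
tcp_rot: [-0.12, 0.981, 0.017, 0.15]
contact_force: [1.7, 5.0, 6.7]
opening: 0.353
finger_force: 41.2
```

```bash
python3 k2.py; python3 s.py|head -1
```

```text
knob [-0.1032 -0.0832  0.1528] res 0.00038012987668822103 radius from pivot 0.18089906067963296 theta -0.2925305783722342
rod [-0.0829 -0.0832  0.1639]
13.625 TCP stand [-0.0868 -0.0837  0.1047] F stand [3.1337 3.9229 6.2535] open 0.3502798223351169
```

>>> carry_out --deltas '[0, 0, 0, 0, 0, 0, 0, 0, 0, 0, 0, 0, 0, 0, 0, 0, 0, 0, 0, 0, 0, 0, 0, 0, 0, 0, 0, 0, 0, 0]'

```text
time: 14.25
eef_pos: [0.4968, -0.0807, 0.1047]
tcp_rot: [-0.12, 0.981, 0.017, 0.15]
contact_force: [0.9, 4.5, 6.8]
opening: 0.351
finger_force: 41.2
```

>>> carry_out --deltas '[0, 0, 0, 0, 0, 0, 0, 0, 0, 0, 0, 0, 0, 0, 0, 0, 0, 0, 0, 0, 0, 0, 0, 0, 0, 0, 0, 0, 0, 0]'

```text
time: 14.88
eef_pos: [0.4968, -0.0807, 0.1047]
tcp_rot: [-0.12, 0.981, 0.017, 0.15]
contact_force: [2.0, 4.9, 6.4]
opening: 0.354
finger_force: 41.2
```

>>> carry_out --deltas '[0, 0, 0, 0, 0, 0, 0, 0, 0, 0, 0, 0, 0, 0, 0, 0, 0, 0, 0, 0, 0, 0, 0, 0, 0, 0, 0, 0, 0, 0]'

```text
time: 15.5
eef_pos: [0.4969, -0.0807, 0.1047]
tcp_rot: [-0.12, 0.981, 0.017, 0.15]
contact_force: [2.8, 5.1, 7.4]
opening: 0.349
finger_force: 41.2
```

>>> carry_out --deltas '[0, 0, 0, 0, 0, 0, 0, 0, 0, 0, 0, 0, 0, 0, 0, 0, 0, 0, 0, 0, 0, 0, 0, 0, 0, 0, 0, 0, 0, 0]'

```text
time: 16.12
eef_pos: [0.4968, -0.0807, 0.1047]
tcp_rot: [-0.12, 0.981, 0.017, 0.15]
contact_force: [1.4, 4.4, 6.7]
opening: 0.348
finger_force: 41.2
```

>>> carry_out --deltas '[0, 0, 0, 0, 0, 0, 0, 0, 0, 0, 0, 0, 0, 0, 0, 0, 0, 0, 0, 0, 0, 0, 0, 0, 0, 0, 0, 0, 0, 0]'

```text
time: 16.75
eef_pos: [0.4969, -0.0807, 0.1047]
tcp_rot: [-0.12, 0.981, 0.017, 0.15]
contact_force: [1.4, 4.8, 7.2]
opening: 0.351
finger_force: 41.2
```

>>> carry_out --deltas '[0, 0, 0, 0, 0, 0, 0, 0, 0, 0, 0, 0, 0, 0, 0, 0, 0, 0, 0, 0, 0, 0, 0, 0, 0, 0, 0, 0, 0, 0]'

```text
time: 17.38
eef_pos: [0.4968, -0.0807, 0.1047]
tcp_rot: [-0.12, 0.981, 0.017, 0.15]
contact_force: [1.9, 4.0, 7.1]
opening: 0.349
finger_force: 41.2
```

```bash
python3 k2.py; python3 s.py|head -1
```

```text
knob [-0.1032 -0.0829  0.1528] res 0.00034389697332371134 radius from pivot 0.18092003984077945 theta -0.29267900046963213
rod [-0.083  -0.0832  0.164 ]
17.425 TCP stand [-0.0868 -0.0837  0.1047] F stand [2.7611 4.1182 6.8111] open 0.3498298366053846
```

The knob has stayed at 153 mm (θ = -0.293) for 3.8 s with about 7 N at the knob, which fits 10 N on the gauge.

```bash
python3 -c "
from plant import ctrl
print(ctrl.sign_off())"
```

```text
the job is handed in; nothing more can be done
None
```

The keeper snapped shut first; then I held the lever down for 3.8 s at about 10 N and handed the job in still holding it. The 10 N is worked out from the measured knob height (153 mm) and the roughly 7 N at the knob, because the dial needle could not be read.

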